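# Crank the green-gripped salad spinner one turn

## Task

The cherry tomatoes in the salad spinner with the green grip have just been rinsed: take its upright green grip and crank it clockwise (seen from above) steadily through one full turn in one go, keeping hold of the grip all the way round, then let go. Tomatoes bruise, so crank slower than one turn a second and stop before one and a half turns, and leave the crank of the blue-gripped spinner where it is.

Things in the scene. Friction and masses are not known exactly. Their poses are not given: they have to be found in the camera images.
- green_grip (a point): Centre of the upright green grip to be cranked: cylinder, 24 mm diameter, 56 mm tall, spinning freely about its vertical axis on the end of a black crank arm, 65 mm from the crank's axis. The point is half-way up, 202 mm above the table (grip from 174 to 230 mm; top of the 22 mm wide arm at 172 mm). Nothing else stands above the lid. Its height never changes.
- green_hub (a point): Point on the crank's vertical axis, on top of the hub, 172 mm above the table (a steel cap rises 5 mm more); the green grip circles it at 65 mm radius. It stays put: the spinner, a clear bowl with flat lid 224 mm across and red tomatoes in a white basket that turns with the crank, is fixed to the table.
- green_crank (a joint): Turn of the green-gripped spinner's crank in rad: 0 at the start, growing clockwise seen from above, 6.28 after one full turn; it counts on beyond. There is no stop. Turning it takes about 2 N at the grip and it stays where it is left.
- blue_grip (a point): Centre of the blue grip of the other spinner (empty basket), which is left alone: same build and sizes as the green one, 202 mm above the table, its crank pointing in any direction. The two crank axes are at least 300 mm apart.
Mind the look-alikes: they are no part of the job. Leave any pink look-alike of the part that bears green_grip alone.

How it is judged (in metres and radians):
On the way:
1. the green-gripped crank has been led half a turn clockwise (value of joint green_crank above 3 rad and distance between the grasp point and green_grip below 0.06 m), for 0.1 s.
At the end, for the whole second after the job is handed in: The green-gripped crank stands still, one full turn (6.28 rad, less at most 0.3 rad) to one and a half turns (9.42 rad, plus at most 0.28 rad) clockwise from its start; the blue grip is within 20 mm of where it was (value of joint green_crank between 5.98 and 9.7 rad and velocity of joint green_crank between -0.1 and 0.1 rad/s and distance of blue_grip from where it was at the start of the episode below 0.02 m); the robot touches nothing.
It fails at once if the green grip was let go (hand more than 60 mm off its centre) part-way round, between 0.6 and 5.4 rad (value of joint green_crank between 0.6 and 5.4 rad and distance between the grasp point and green_grip above 0.06 m).
It fails at once if the green-gripped crank was whirled faster than one turn a second (velocity of joint green_crank above 6.3 rad/s).
It fails at once if the green-gripped crank was turned more than 0.35 rad backwards from its start (value of joint green_crank below -0.35 rad).
It fails at once if the green-gripped crank was turned beyond one and a half turns (9.7 rad) (value of joint green_crank above 9.7 rad).
It fails at once if the crank of the blue-gripped spinner was moved more than 20 mm at its grip (distance of blue_grip from where it was at the start of the episode above 0.02 m).
It also fails if it takes over 43 s, if anything falls off the work surface, if the arm or the gripper's body presses on something with over 40 N, if the wrist force passes 120 N, or if a joint passes its speed limit or range.

## Robot

A 7-joint arm with a two-finger parallel gripper is mounted at the origin on the work surface. World frame = base frame: x ahead of the robot, y to its left, z up, the work surface at z = 0. Lengths are in mm, angles in rad, forces in N, time in s.
With the tool pointing down it reaches from about 425 to 1025 mm from the base axis. Payload 3.6 kg.
Tool frame: the origin (TCP) lies at the very end of the fingers, on their centre line; the grasp point (between the pads) lies 19 mm behind it; z points along the fingers, y is the line along which they close (so a half turn about z gives the same grasp; the last joint's range is limited). The gripper opens to 85 mm and grips with 20 to 120 N. Pads are 22 mm wide; open, the fingers measure 114 mm over their backs; the gripper's body (76 mm by 85 mm) begins 54 mm behind the grasp point. The pads swing forward as they close: fully open they stand 13 mm farther back than shut.
Start: joints at [1.218, 0.591, 0.048, 1.609, -0.033, 0.943, -0.034], TCP at [186.245, -700.673, 231.302] pointing down, gripper open.
Joint ranges: [-2.69, 2.69], [-0.47, 2.24], [-1.27, 1.36], [0.19, 2.51], [-1.53, 4.68], [0.08, 2.07], [-3.09, 3.09]. Speed limits (rad/s): [2.57, 2.57, 3.14, 3.14, 3.14, 3.14, 3.14].

## Interface

Orientations are given as a unit quaternion [w, x, y, z].
In Python, from station import bot, cams gives the robot as it stands.
- The arm moves only by the shell command python3 -m creep 'ROWS' [OPENING] [FORCE]. ROWS is text: rows parted by semicolons, each of 6 numbers parted by spaces: the shift along the world's x, y, z in cm, then the turn, a rotation vector about the world's x, y, z in degrees. A call has 1 to 20 rows; each row is the pose to reach, as a shift and turn from the pose commanded when the call began; what a row does not reach only later rows make up. A row lasts 1/12 s, in which the tool goes at most 41.7 mm and 7.16 degrees, less where a joint would pass 70% of its speed; a pose out of reach is approached as far as the arm can. A call with a gripper value outside its range is refused whole. OPENING is the opening, from 0 (shut) to 1 (fully open), set as the call begins (- or left out, the last holds). The fingers move at their own pace and stop on an object; FORCE is the grip in N (left out, the last holds). Time passes only in rows, so rows that repeat a pose let the fingers close. It gives the time, the measured TCP pose, the force, the opening and the grip force at its end, in the units of the state.
- bot.get_obs(): the state, without advancing time (a new reading comes with each control period).
- cams.camera(name): name is "scene" or "side" or "wrist"; returns the picture (384x512x3 uint8, red, green, blue); there is no depth.
- cams.get_calibration(name): a dict with "mtx" (3x3 intrinsics, pixels), "extrinsics" (4x4, takes a point from camera to world coordinates); the wrist camera has in their place "T_tool_cam" (4x4, takes a point from camera to tool coordinates, whose origin is the TCP and whose axes are the flange's). Camera axes: x right, y up, looking along -z (the intrinsics and any distortion apply to the point x, -y, -z); pixel columns grow to the right and rows downward; lengths in mm; the calibration is good to about 2 mm. A picture is of the moment at which its call begins: read the wrist's pose just before it. get_calibration takes no time and is no camera call.
- bot.job_done(): hands the job in; it is judged then, once.
The state is a dict: "time": time; "joints": joint angles; "dq": joint speeds; "joint_torque": joint torques, N m; "tool_pos": TCP position; "ee_rot": TCP orientation; "contact_force": force on the tool from outside, world axes, zero at the start; "ft_torque": the same for the moment, N m; "grip_width": finger opening in mm; "grip_force": force on a finger pad.
Only numpy, scipy, OpenCV 4.12 (cv2) and the standard library are available. Lean on these libraries where they do the work, as an engineer would, in place of code of your own. Each camera call takes 0.05 s, during which the arm holds its last target. There are 200 camera calls.

## Working session

There is one attempt and no reset: what is moved stays moved. The work goes in short steps, Python scripts to look and compute and a shell command to move; the robot and the scene stay as the last step left them, time stands still between calls to the robot, and variables do not carry over. Pictures are saved under pics/ and viewed, at most 10 in all, crops included, and the job is handed in when it is done.

```bash
mkdir -p pics; ls
cat > h.py <<'E'
import numpy as np, cv2
from station import bot, cams
def shot(n,f=None):
    im=np.asarray(cams.camera(n))
    if f: cv2.imwrite('pics/'+f,im[:,:,::-1])
    return im
def E(n):
    c=cams.get_calibration(n)
    return c
def ray(n,u,v,T=None):
    c=cams.get_calibration(n); K=np.array(c['mtx'])
    d=np.linalg.inv(K)@[u,v,1]; d=d*[1,-1,-1]
    X=np.array(c['extrinsics']) if T is None else T
    return X[:3,3], X[:3,:3]@d
def onz(n,u,v,z,T=None):
    o,d=ray(n,u,v,T); return o+d*(z-o[2])/d[2]
E
python3 - <<'E'
from h import *
print(bot.get_obs())
a=shot('scene','s1.png');b=shot('side','d1.png')
cv2.imwrite('pics/both.png',cv2.resize(np.hstack([a,b])[:,:,::-1],(800,300)))
for n in ('scene','side','wrist'): print(cams.get_calibration(n))
E
```

```text
pics
{'time': 0.0, 'joints': array([ 1.21747825,  0.59214965,  0.04832163,  1.60983491, -0.03329593,
        0.94272293, -0.03372122]), 'dq': array([-0.00146735,  0.00135491,  0.00012155, -0.0003598 ,  0.00075684,
        0.001303  ,  0.00046844]), 'joint_torque': array([ 4.42642986e-04, -5.48682082e+01,  1.54667929e+00, -1.98122871e+01,
        9.36980301e-03,  8.64517002e-03, -1.12405999e-06]), 'tool_pos': array([ 186.03126111, -699.85583438,  230.11480614]), 'ee_rot': array([-1.13334626e-03,  9.91570217e-01,  1.29565318e-01, -2.21863636e-04]), 'contact_force': array([-0.18523236,  0.25366012,  0.42223055]), 'ft_torque': array([ 0.01667096,  0.00386397, -0.00933019]), 'grip_force': 0.0, 'grip_width': 85.49206452175261}
{'mtx': array([[384.91029314,   0.        , 252.23536569],
       [  0.        , 384.91029314, 194.3071382 ],
       [  0.        ,   0.        ,   1.        ]]), 'extrinsics': array([[-4.18101236e-01, -8.65303834e-01,  2.76478988e-01,
         7.27121348e+02],
       [ 9.08361610e-01, -4.01062567e-01,  1.18439870e-01,
        -3.72596236e+01],
       [ 8.39889939e-0
[... 487 characters left out ...]
842e+02],
       [-2.99124095e-03,  3.21097527e-01,  9.47041409e-01,
         1.38132133e+03],
       [ 0.00000000e+00,  0.00000000e+00,  0.00000000e+00,
         1.00000000e+00]])}
{'mtx': array([[270.00456363,   0.        , 255.69008121],
       [  0.        , 270.00456363, 191.52157037],
       [  0.        ,   0.        ,   1.        ]]), 'T_tool_cam': array([[ 3.38277941e-04,  9.49421382e-01,  3.14004658e-01,
         8.07041805e+01],
       [ 9.99999918e-01, -2.50596508e-04, -3.19601088e-04,
         1.44606440e-01],
       [-2.24747636e-04,  3.14004740e-01, -9.49421388e-01,
        -1.43052439e+02],
       [ 0.00000000e+00,  0.00000000e+00,  0.00000000e+00,
         1.00000000e+00]])}
```

View pics/both.png

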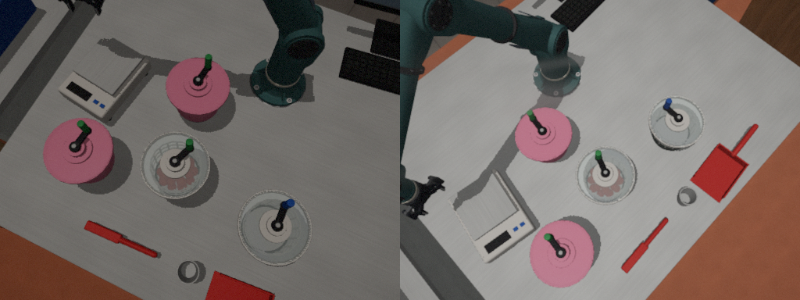

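The picture shows three green grips. Two are on pink look-alikes. The target is the clear spinner with tomatoes, its grip near scene (241,186) and side (256,198). The blue-gripped spinner is at scene (370,262).

Run:
```python
from h import *
a=cv2.imread('pics/s1.png');b=cv2.imread('pics/d1.png')
P={}
for n,im in (('scene',a),('side',b)):
    h=cv2.cvtColor(im,cv2.COLOR_BGR2HSV)
    for col,lo,hi in (('green',(45,100,40),(75,255,255)),('blue',(105,130,60),(125,255,255))):
        m=cv2.inRange(h,lo,hi); k,l,s,c=cv2.connectedComponentsWithStats(m)
        for i in range(1,k):
            if s[i,4]>40: print(n,col,s[i],c[i].round(1),onz(n,*c[i],202).round())
a=cv2.resize(a[130:260,170:300],(390,390),interpolation=2);b=cv2.resize(b[150:280,200:330],(390,390),interpolation=2)
cv2.imwrite('pics/crop.png',np.hstack([a,b]))
```

```text
scene green [262  69   9  13  64] [266.1  74. ] [ 149. -254.  202.]
scene green [ 99 154   9   9  59] [102.9 158. ] [ 540. -522.  202.]
scene green [238 178   9  13  86] [241.9 183. ] [ 455. -182.  202.]
scene blue [367 255  10  10  79] [371.5 259.4] [498. 167. 202.]
side green [163 143  10  11  52] [167.8 148.6] [ 164. -253.  202.]
side green [251 192   7  13  74] [253.7 198.3] [ 460. -181.  202.]
side green [185 299  11   9  70] [189.7 303.1] [ 546. -510.  202.]
side blue [338 126  10  14  84] [342.4 132.2] [504. 160. 202.]
```

View pics/crop.png

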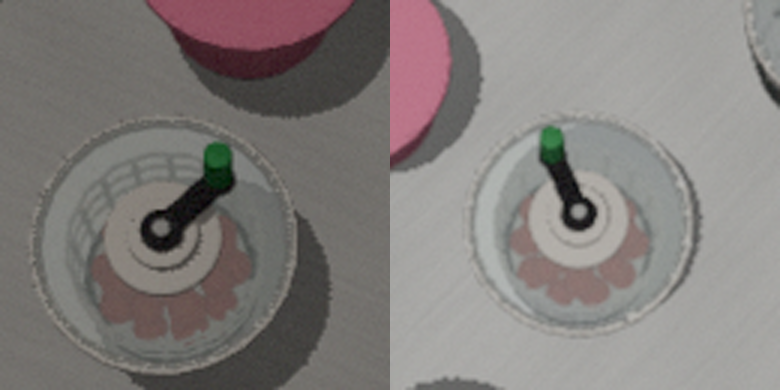

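The target's hub cap is at crop (161,229) left and (189,211) right. That gives scene (223.7,206.3) and side (263,220.3).

Run:
```python
from h import *
def tri(p,q):
    o1,d1=ray('scene',*p);o2,d2=ray('side',*q)
    s=np.linalg.lstsq(np.c_[d1,-d2],o2-o1,rcond=None)[0]
    x,y=o1+d1*s[0],o2+d2*s[1]; return ((x+y)/2).round(1),np.linalg.norm(x-y).round(1)
print(onz('scene',223.7,206.3,177).round(1),onz('side',263,220.3,177).round(1),tri((223.7,206.3),(263,220.3)))
print('grip',tri((241.9,183),(253.7,198.3)))
H=(onz('scene',223.7,206.3,177)+onz('side',263,220.3,177))/2
G=(onz('scene',241.9,183,202)+onz('side',253.7,198.3,202))/2
d=G-H; print(H,G,np.hypot(*d[:2]),np.degrees(np.arctan2(d[1],d[0])),np.hypot(*H[:2]))
```

```text
[ 520.9 -200.8  177. ] [ 521.1 -204.3  177. ] (array([ 519.1, -202.6,  167.6]), np.float64(0.8))
grip (array([ 458.9, -181.5,  207.2]), np.float64(4.5))
[ 520.9818265  -202.57306288  177.        ] [ 457.53225884 -181.52268037  202.        ] 66.85032715586617 161.645932333862 558.9793460857248
```

```bash
python3 -m creep '0 0 4 0 0 0;0 0 8 0 0 0;0.7 1.3 10 0 0 0;2.2 4.2 11 0 0 0;4 7.7 11 0 0 0;5.8 11.1 11 0 0 0;7.6 14.6 11 0 0 0;9.4 18 11 0 0 0;11.2 21.4 11 0 0 0;13 24.9 11 0 0 0;14.8 28.3 11 0 0 0;16.6 31.8 11 0 0 0;18.4 35.2 11 0 0 0;20.2 38.7 11 0 0 0;22 42.1 11 0 0 0;23.8 45.5 11 0 0 0;25.4 48.6 11 0 0 0;26.6 50.9 11 0 0 0;27.1 51.9 11 0 0 0;27.1 51.9 11 0 0 0' 1 40
python3 - <<'E'
from h import *
from scipy.spatial.transform import Rotation as R
o=bot.get_obs(); im=shot('wrist','w1.png'); print(o['tool_pos'],o['joints'].round(2),o['ee_rot'])
q=o['ee_rot']; T=np.eye(4); T[:3,:3]=R.from_quat([*q[1:],q[0]]).as_matrix(); T[:3,3]=o['tool_pos']
T=T@np.array(cams.get_calibration('wrist')['T_tool_cam'])
h=cv2.cvtColor(im[:,:,::-1].copy(),cv2.COLOR_BGR2HSV)
m=cv2.inRange(h,(45,100,40),(75,255,255)); k,l,s,c=cv2.connectedComponentsWithStats(m)
for i in range(1,k):
    if s[i,4]>40: print(s[i],c[i],onz('wrist',*c[i],202,T).round(1))
E
```

```text
time: 1.77
tool_pos: [458.3, -178.8, 341.2]
ee_rot: [-0.0, 0.991, 0.132, 0.0]
contact_force: [0.5, -0.0, 0.8]
grip_width: 85.3
grip_force: 0.0
[ 458.26925332 -178.83126965  341.15487079] [ 0.46  0.18 -0.21  1.99  0.04  0.98 -1.07] [-4.83769137e-04  9.91191192e-01  1.32437835e-01  8.10602101e-05]
[247 164  22  32 569] [257.42179262 179.70474517] [ 459.7 -180.5  202. ]
```

View pics/w1.png

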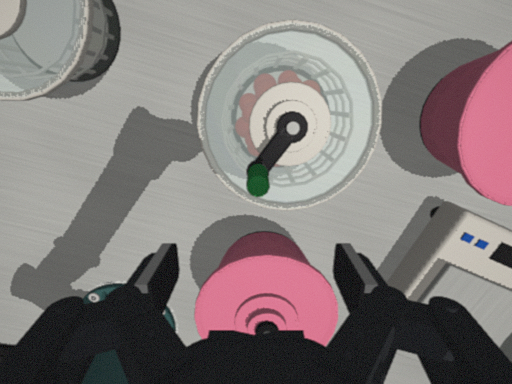

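The wrist view shows the green grip at (257,180), between the fingers, with the hub at (292,127). Its position agrees with the earlier measurement, so I descend and close.

```bash
python3 -m creep '0.1 0.1 -2.5 0 0 0;0.1 0.1 -5.5 0 0 0;0.1 0.1 -8.5 0 0 0;0.1 0.1 -11 0 0 0;0.1 0.1 -13 0 0 0;0.1 0.1 -14.5 0 0 0;0.1 0.1 -15.1 0 0 0;0.1 0.1 -15.1 0 0 0;0.1 0.1 -15.1 0 0 0' 1 40
python3 - <<'E'
from h import *
from scipy.spatial.transform import Rotation as R
o=bot.get_obs()
q=o['ee_rot']; T=np.eye(4); T[:3,:3]=R.from_quat([*q[1:],q[0]]).as_matrix(); T[:3,3]=[458.3,-178.8,341.2]
T=T@np.array(cams.get_calibration('wrist')['T_tool_cam'])
print('hub',onz('wrist',292,127,177,T))
E
python3 -m creep '0 0 0 0 0 0;0 0 0 0 0 0;0 0 0 0 0 0;0 0 0 0 0 0;0 0 0 0 0 0;0 0 0 0 0 0;0 0 0 0 0 0;0 0 0 0 0 0' 0 40
```

```text
time: 2.57
tool_pos: [457.9, -182.3, 190.5]
ee_rot: [0.0, 0.992, 0.128, -0.0]
contact_force: [0.4, -0.0, 0.3]
grip_width: 85.3
grip_force: 0.0
hub [ 521.36278819 -204.24148069  177.        ]
time: 3.23
tool_pos: [458.5, -180.6, 190.8]
ee_rot: [0.0, 0.992, 0.13, 0.0]
contact_force: [-1.1, 1.6, 7.0]
grip_width: 22.7
grip_force: 39.0
```

Run:
```python
import numpy as np
for t in [2,5,9,14,20,27,34,42,50,58,66,74,82,90,98,105,111,115,118,120]:
    a=np.radians(160.5-t); print(t,round(6.13+6.5*np.cos(a),1),round(-2.17+6.5*np.sin(a),1))
```

```text
2 0.1 0.2
5 0.2 0.5
9 0.4 0.9
14 0.7 1.4
20 1.1 2.0
27 1.7 2.5
34 2.3 3.1
42 3.0 3.5
50 3.9 3.9
58 4.7 4.2
66 5.6 4.3
74 6.5 4.3
82 7.4 4.2
90 8.3 4.0
98 9.1 3.6
105 9.8 3.2
111 10.4 2.8
115 10.7 2.5
118 10.9 2.2
120 11.1 2.1
```

```bash
python3 -m creep '0.1 0.2 0 0 0 0;0.2 0.5 0 0 0 0;0.4 0.9 0 0 0 0;0.7 1.4 0 0 0 0;1.1 2.0 0 0 0 0;1.7 2.5 0 0 0 0;2.3 3.1 0 0 0 0;3.0 3.5 0 0 0 0;3.9 3.9 0 0 0 0;4.7 4.2 0 0 0 0;5.6 4.3 0 0 0 0;6.5 4.3 0 0 0 0;7.4 4.2 0 0 0 0;8.3 4.0 0 0 0 0;9.1 3.6 0 0 0 0;9.8 3.2 0 0 0 0;10.4 2.8 0 0 0 0;10.7 2.5 0 0 0 0;10.9 2.2 0 0 0 0;11.1 2.1 0 0 0 0'
python3 - <<'E'
import numpy as np
for t in [123,127,132,138,145,152,160,168,176,184,192,200,208,216,224,231,236,240,243,245]:
    a=np.radians(160.5-t); print(t,round(6.13-11.1+6.5*np.cos(a),1),round(-2.17-2.1+6.5*np.sin(a),1))
E
```

```text
time: 4.9
tool_pos: [567.4, -161.3, 190.8]
ee_rot: [0.0, 0.992, 0.129, -0.003]
contact_force: [-7.5, -4.6, 13.3]
grip_width: 23.1
grip_force: 40.1
123 0.2 -0.3
127 0.5 -0.7
132 0.7 -1.2
138 1.0 -1.8
145 1.3 -2.5
152 1.5 -3.3
160 1.5 -4.2
168 1.5 -5.1
176 1.3 -6.0
184 1.0 -6.9
192 0.6 -7.7
200 0.0 -8.4
208 -0.6 -9.1
216 -1.3 -9.6
224 -2.1 -10.1
231 -2.8 -10.4
236 -3.3 -10.6
240 -3.8 -10.7
243 -4.1 -10.7
245 -4.3 -10.7
```

```bash
python3 -m creep '0.1 -0.4 0 0 0 0;0.4 -0.8 0 0 0 0;0.6 -1.3 0 0 0 0;0.9 -1.9 0 0 0 0;1.2 -2.6 0 0 0 0;1.4 -3.4 0 0 0 0;1.4 -4.3 0 0 0 0;1.4 -5.2 0 0 0 0;1.2 -6.1 0 0 0 0;0.9 -7.0 0 0 0 0;0.5 -7.8 0 0 0 0;-0.1 -8.5 0 0 0 0;-0.7 -9.2 0 0 0 0;-1.4 -9.7 0 0 0 0;-2.2 -10.2 0 0 0 0;-2.9 -10.5 0 0 0 0;-3.4 -10.7 0 0 0 0;-3.9 -10.8 0 0 0 0;-4.2 -10.8 0 0 0 0;-4.4 -10.8 0 0 0 0'
python3 - <<'E'
import numpy as np
for t in [248,252,257,263,270,278,286,294,302,310,318,326,334,342,350,357,363,367,370,372]:
    a=np.radians(160.5-t); print(t,round(6.13-11.1+4.3+6.5*np.cos(a),1),round(-2.17-2.1+10.7+6.5*np.sin(a),1))
E
```

```text
time: 6.57
tool_pos: [524.4, -269.4, 190.9]
ee_rot: [0.001, 0.992, 0.129, 0.0]
contact_force: [1.8, -3.8, 5.6]
grip_width: 23.2
grip_force: 39.7
248 -0.4 -0.1
252 -0.8 -0.1
257 -1.4 -0.0
263 -2.1 0.1
270 -2.8 0.3
278 -3.7 0.7
286 -4.4 1.1
294 -5.1 1.7
302 -5.8 2.4
310 -6.3 3.1
318 -6.7 3.9
326 -7.0 4.8
334 -7.1 5.7
342 -7.2 6.6
350 -7.1 7.5
357 -6.9 8.3
363 -6.7 8.9
367 -6.5 9.3
370 -6.3 9.6
372 -6.2 9.8
```

```bash
python3 -m creep '-0.4 -0.1 0 0 0 0;-0.8 -0.1 0 0 0 0;-1.4 0 0 0 0 0;-2.1 0.1 0 0 0 0;-2.8 0.3 0 0 0 0;-3.7 0.7 0 0 0 0;-4.4 1.1 0 0 0 0;-5.1 1.7 0 0 0 0;-5.8 2.4 0 0 0 0;-6.3 3.1 0 0 0 0;-6.7 3.9 0 0 0 0;-7.0 4.8 0 0 0 0;-7.1 5.7 0 0 0 0;-7.2 6.6 0 0 0 0;-7.1 7.5 0 0 0 0;-6.9 8.3 0 0 0 0;-6.7 8.9 0 0 0 0;-6.5 9.3 0 0 0 0;-6.3 9.6 0 0 0 0;-6.2 9.8 0 0 0 0'
python3 -m creep '0 0 0 0 0 0;0 0 0 0 0 0;0 0 0 0 0 0'
```

```text
time: 8.23
tool_pos: [463.5, -170.3, 190.8]
ee_rot: [0.001, 0.992, 0.129, 0.0]
contact_force: [2.0, -2.4, 7.7]
grip_width: 23.1
grip_force: 39.7
time: 8.48
tool_pos: [463.7, -170.0, 190.8]
ee_rot: [0.0, 0.992, 0.129, 0.001]
contact_force: [2.6, -1.1, 6.8]
grip_width: 23.2
grip_force: 39.6
```

The grip is about 10° past one full turn. I'll open the fingers and rise.

```bash
python3 -m creep '0 0 0 0 0 0;0 0 0 0 0 0;0 0 0 0 0 0;0 0 0 0 0 0;0 0 0 0 0 0;0 0 0 0 0 0;0 0 0 0 0 0;0 0 0 0 0 0;0 0 1 0 0 0;0 0 3 0 0 0;0 0 6 0 0 0;0 0 9 0 0 0;0 0 12 0 0 0;0 0 14 0 0 0;0 0 15 0 0 0;0 0 15 0 0 0;0 0 15 0 0 0;0 0 15 0 0 0' 1
python3 - <<'E'
from h import *
from scipy.spatial.transform import Rotation as R
o=bot.get_obs(); im=shot('wrist','w2.png')
q=o['ee_rot']; T=np.eye(4); T[:3,:3]=R.from_quat([*q[1:],q[0]]).as_matrix(); T[:3,3]=o['tool_pos']
T=T@np.array(cams.get_calibration('wrist')['T_tool_cam'])
h=cv2.cvtColor(im[:,:,::-1].copy(),cv2.COLOR_BGR2HSV)
m=cv2.inRange(h,(45,100,40),(75,255,255)); k,l,s,c=cv2.connectedComponentsWithStats(m)
for i in range(1,k):
    if s[i,4]>40: print(s[i],c[i],onz('wrist',*c[i],202,T).round(1))
im=shot('side'); h=cv2.cvtColor(im[:,:,::-1].copy(),cv2.COLOR_BGR2HSV)
m=cv2.inRange(h,(105,130,60),(125,255,255)); k,l,s,c=cv2.connectedComponentsWithStats(m)
print([c[i] for i in range(1,k) if s[i,4]>40])
E
```

```text
time: 9.98
tool_pos: [462.1, -169.4, 338.8]
ee_rot: [-0.001, 0.992, 0.13, -0.001]
contact_force: [-0.1, 0.4, -0.0]
grip_width: 85.4
grip_force: 0.0
[247 162  21  33 581] [256.82960413 178.19965577] [ 465.2 -169.9  202. ]
[array([342.6, 132.2])]
```

View pics/w2.png

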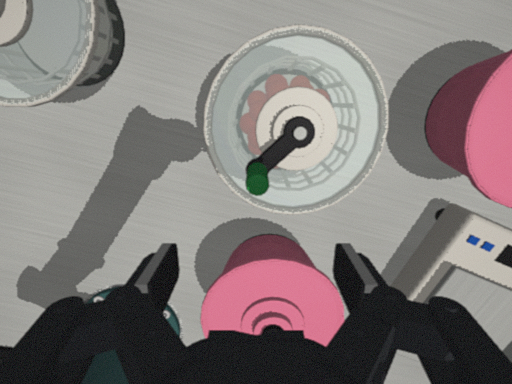

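The grip stands free at (257,178), about 10° past its start. The hand is clear above it, and the blue grip hasn't moved.

```bash
python3 -c "
from station import bot
print(bot.job_done())"
```

```text
the job is handed in; nothing more can be done
None
```

I cranked the green grip clockwise about 370° in one hold, averaging roughly a fifth of a turn a second, then let go; the blue grip did not move, and the job is handed in with no verdict returned.

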